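# File the terracotta plaque in the clear slot of the finds rack

### The job

Take the terracotta plaque off its sloping stand and stand it upright on its lower long edge, fully home on the floor of a slot in the grey rack. Of the three empty slots two still have a black packing strip in the bottom, hard to see, which keeps a plaque from going all the way down: feel for the one that is clear. Lower the plaque in without dropping it or forcing it against the rack, let go of it there, and leave the two tiles already filed, the hand microscope and the specimen box where they are.

Things in the scene. Friction and masses are not known exactly. Their poses are not given: they have to be found in the camera images.
- plaque: terracotta plaque, 12 thick (x) by 150 long (y) by 110 high (z), 0.3 to 0.6 kg. Origin: centre of its lower long edge; z points up the plaque to its upper long edge, x out of its rosette face. At the start it leans back 25 degrees on the stand, upper edge towards the robot, rosette facing up and away from the robot; the upper 50 of its back is free.
- stand: fixed white sloping photo stand. Origin: centre of underside; x points away from the robot, as the plaque faces. Base x -60 to 50, 150 wide, 8 high. It carries the plaque's lower edge 30 above the origin on a ledge with a front lip 10 high; its back rest (140 wide) reaches 60 up the plaque.
- rack: fixed grey rack with blue ends, 200 (x) by 194 (y) by 57 high. Origin: centre of underside. 5 slots along y at x = -72, -36, 0, 36, 72, each 16 wide, 170 long, 45 deep (floor 12 above origin, divider tops 57). 2 hold filed tiles; of the 3 empty ones 2 have a black packing strip 20 thick (a plaque stops with its lower edge at 32, not 12) and 1 is clear. Which is which changes.
- filed1: white glazed tile already filed, standing in one of the slots, 12 thick (x) by 140 (y) by 70 high (z), loose. Origin: centre of its lower edge.
- filed2: blue glazed tile already filed, standing in another slot, same size as filed1, loose. Origin: centre of its lower edge.
- specimen_box: clear box with white lid lying on the bench, 100 by 70 by 34, loose; origin under its centre. Leave alone.
- microscope: black hand-held microscope lying on the bench, about 165 long (x) by 36 by 34 high, loose; origin on the bench under the middle of its barrel. Leave alone.
Not all that is in view belongs to the job. What is shaped like the filed1 but green or pink is not meant.

How it is judged (in metres and radians):
At the end, for the whole second after the job is handed in: Plaque on its lower long edge in the clear slot: edge within 6 mm of the slot floor, within 20 mm of mid-slot, aligned within 7 and upright within 9 degrees, at rest. Filed tiles still in their slots (tilt under 14 degrees, moved under 20 mm); microscope and box moved under 30 mm (x of plaque in the frame of rack between -0.085 and 0.085 m and y of plaque in the frame of rack between -0.02 and 0.02 m and z of plaque in the frame of rack between 0.006 and 0.018 m and angle between plaque's own z axis and vertical below 0.16 rad and angle between the y axis of plaque and the y axis of rack, either way round below 0.12 rad and linear speed of plaque below 0.02 m/s and angular speed of plaque below 0.1 rad/s and angle between each of filed1, filed2's own z axis and vertical below 0.25 rad and z of each of filed1, filed2 in the frame of rack below 0.02 m and distance of each of filed1, filed2 from where it was at the start of the episode below 0.02 m and distance of each of specimen_box, microscope from where it was at the start of the episode below 0.03 m); the robot touches nothing.
It fails at once if the plaque is dropped into the rack (it moves faster than 0.4 m/s inside a slot) (x of plaque in the frame of rack between -0.085 and 0.085 m and y of plaque in the frame of rack between -0.02 and 0.02 m and z of plaque in the frame of rack below 0.055 m and linear speed of plaque above 0.4 m/s).
It fails at once if the plaque is forced against the rack (more than 60 N) (contact force between plaque and rack above 60 N).
It fails at once if a filed tile is knocked over or pulled out (moved more than 40 mm) (distance of any of filed1, filed2 from where it was at the start of the episode above 0.04 m).
It fails at once if the hand microscope or the specimen box is disturbed (moved more than 30 mm) (distance of any of specimen_box, microscope from where it was at the start of the episode above 0.03 m).
It also fails if it takes over 54 s, if anything falls off the work surface, if the arm or the gripper's body presses on something with over 40 N, if the wrist force passes 120 N, or if a joint passes its speed limit or range.

### The arm

A 6-joint arm with a two-finger parallel gripper is mounted at the origin on the work surface. World frame = base frame: x ahead of the robot, y to its left, z up, the work surface at z = 0. Lengths are in mm, angles in rad, forces in N, time in s.
With the tool pointing down it reaches from about 275 to 975 mm from the base axis. Payload 8.4 kg.
Tool frame: the origin (TCP) lies between the finger pads; the fingertips stand 11 mm ahead of it and the grasp point (between the pads) lies 8 mm behind it; z points along the fingers, y is the line along which they close (so a half turn about z gives the same grasp; the last joint's range is limited). The gripper opens to 92 mm and grips with 3 to 60 N. Pads are 20 mm wide; open, the fingers measure 128 mm over their backs; the gripper's body (75 mm by 189 mm) begins 69 mm behind the grasp point.
Start: joints at [-1.291, 0.353, 1.633, -0, 1.155, -0.002], TCP at [173.802, -600.351, 225.583] pointing down, gripper open.
Joint ranges: [-2.63, 2.63], [-0.92, 2.1], [0.06, 2.66], [-1.3, 4.44], [0, 2.69], [-3.02, 3.02]. Speed limits (rad/s): [2.22, 2.22, 2.79, 3.14, 3.14, 3.14].

### API

Orientations are given as a unit quaternion [x, y, z, w].
In Python, from rig import ctrl gives the robot as it stands. The module is installed in compiled form; this text tells all that it offers.
- The arm moves only by the shell command python3 -m crank 'ROWS' [OPENING] [FORCE]. ROWS is JSON, one flat list of numbers, 6 for each row, row after row: the shift along the world's x, y, z in m, then the turn, a rotation vector about the world's x, y, z in rad. A call has 1 to 20 rows; each row shifts and turns the commanded pose from where the row before left it; what a row does not reach is not made up. A row lasts 1/12 s, in which the tool goes at most 41.7 mm and 7.16 degrees, less where a joint would pass 70% of its speed; a pose out of reach is approached as far as the arm can. A call with a gripper value outside its range is refused whole. OPENING is the gripper's target within -1 to 1 (shut at 1, half-way at 0, fully open at -1), set as the call begins (- or left out, the last holds). The fingers move at their own pace and stop on an object; FORCE is the grip in N (left out, the last holds). Time passes only in rows, so rows that do not move let the fingers close. It gives the time, the measured TCP pose, the force, the opening and the grip force at its end, in the units of the state.
- ctrl.read_state(): the state, without advancing time (a new reading comes with each control period).
- ctrl.camera(name): name is "side" or "top"; returns the picture (400x640x3 uint8, blue, green, red); there is no depth.
- ctrl.get_calibration(name): a dict with "K" (3x3 intrinsics, pixels), "dist" ([k1, k2, p1, p2, k3] as OpenCV has them; the pictures are not rectified), "cam_to_world" (4x4, takes a point from camera to world coordinates). Camera axes: x right, y up, looking along -z (the intrinsics and any distortion apply to the point x, -y, -z); pixel columns grow to the right and rows downward; lengths in mm; the calibration is good to about 2 mm. A picture is of the moment at which its call begins. get_calibration takes no time and is no camera call.
- ctrl.close_job(): hands the job in; it is judged then, once.
The state is a dict: "time_s": time; "qpos": joint angles; "joint_velocities": joint speeds; "effort": joint torques, N m; "eef_pos": TCP position; "orientation": TCP orientation; "wrist_force": force on the tool from outside, world axes, zero at the start; "moment": the same for the moment, N m; "finger_gap": opening from 0.0 (shut) to 1.0 (fully open); "finger_force": force on a finger pad.
Only numpy, scipy, OpenCV 4.12 (cv2) and the standard library are available. Lean on these libraries where they do the work, as an engineer would, in place of code of your own. Each camera call takes 0.05 s, during which the arm holds its last target. There are 200 camera calls.

## Working session

There is one attempt and no reset: what is moved stays moved. The work goes in short steps, Python scripts to look and compute and a shell command to move; the robot and the scene stay as the last step left them, time stands still between calls to the robot, and variables do not carry over. Pictures are saved under pics/ and viewed, at most 10 in all, crops included, and the job is handed in when it is done.

```bash
mkdir -p pics
python3 - <<'E'
from rig import ctrl
import cv2,numpy as np
for n in("side","top"):
    cv2.imwrite(f"pics/{n}0.png",ctrl.camera(n))
    c=ctrl.get_calibration(n);print(n,np.round(c["K"],1).tolist(),np.round(c["dist"],4),np.round(c["cam_to_world"],3).tolist())
s=ctrl.read_state();print({k:np.round(v,3) for k,v in s.items()})
E
```

```text
side [[426.6, 0.0, 321.4], [0.0, 426.6, 195.2], [0.0, 0.0, 1.0]] [-0.0652  0.      0.      0.      0.    ] [[-0.897, 0.225, -0.381, 8.476], [-0.442, -0.471, 0.763, 905.988], [-0.008, 0.853, 0.522, 696.49], [0.0, 0.0, 0.0, 1.0]]
top [[491.5, 0.0, 322.1], [0.0, 491.5, 197.1], [0.0, 0.0, 1.0]] [-0.1403  0.      0.      0.      0.    ] [[0.006, 0.994, -0.105, 330.396], [-1.0, 0.006, 0.007, -27.4], [0.008, 0.105, 0.994, 1445.723], [0.0, 0.0, 0.0, 1.0]]
{'time_s': np.float64(0.1), 'qpos': array([-1.291,  0.354,  1.634,  0.   ,  1.155, -0.002]), 'joint_velocities': array([-0.   , -0.001, -0.003,  0.002,  0.001, -0.001]), 'effort': array([ 2.0000e-03, -5.9490e+01, -3.3493e+01,  7.0000e-02,  1.8000e-02,
       -0.0000e+00]), 'eef_pos': array([ 173.688, -599.958,  224.971]), 'orientation': array([ 0.99 ,  0.14 , -0.   , -0.001]), 'wrist_force': array([-0.042, -0.452,  0.213]), 'moment': array([ 0.051, -0.005, -0.015]), 'finger_force': np.float64(0.0), 'finger_gap': np.float64(0.999)}
```

View pics/side0.png

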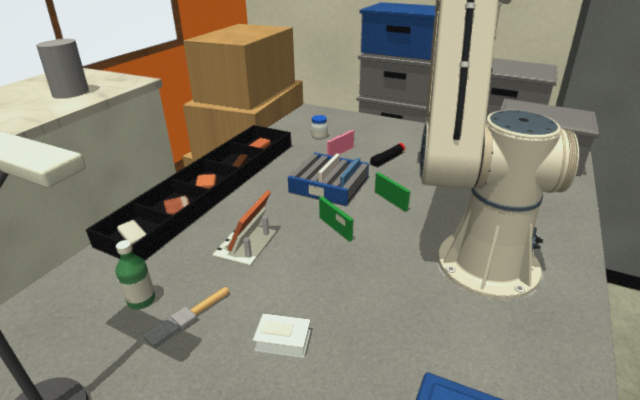

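View pics/top0.png

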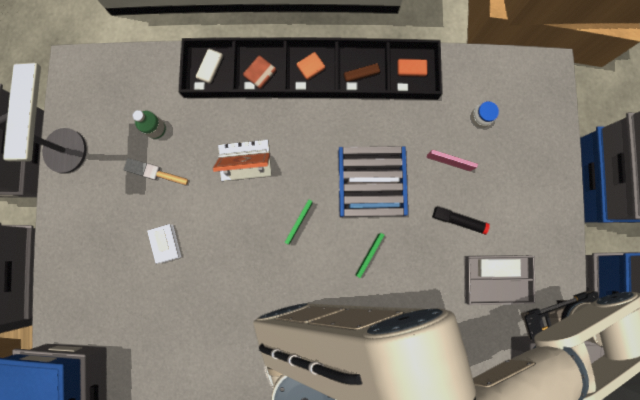

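The top view shows the plaque on its stand at about (243,160). The rack is at (373,182), with a white tile near row 180 and a blue one near row 205. The microscope is at (461,220) and the box at (163,244). The green tiles at (299,222) and (370,255) and the pink one at (452,160) are distractors, because they aren't terracotta and aren't on the stand. The tray pieces at row 70 aren't on a stand either. I'll confirm with one enlarged crop.

Run:
```python
import cv2,numpy as np
t=cv2.imread("pics/top0.png");s=cv2.imread("pics/side0.png")
a=cv2.resize(t[130:190,205:285],(400,300),interpolation=cv2.INTER_CUBIC)
b=cv2.resize(t[140:222,330:416],(400,381),interpolation=cv2.INTER_CUBIC)[:300]
b=cv2.resize(t[140:224,330:416],(400,300),interpolation=cv2.INTER_CUBIC)
c=cv2.resize(s[185:265,205:312],(400,300),interpolation=cv2.INTER_CUBIC)
d=cv2.resize(s[145:208,283:374],(400,300),interpolation=cv2.INTER_CUBIC)
cv2.imwrite("pics/crop0.png",np.vstack([np.hstack([a,b]),np.hstack([c,d])]))
```

```text
(no output)
```

View pics/crop0.png

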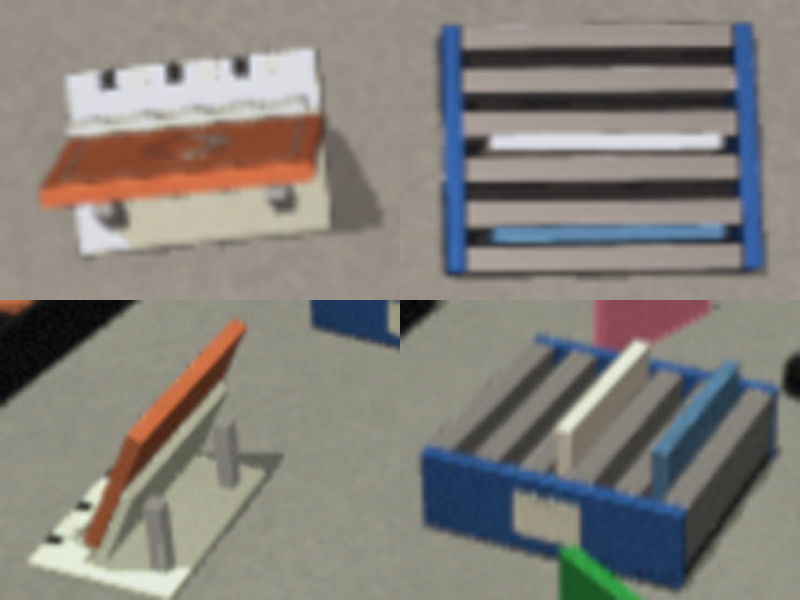

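The crop confirms the terracotta plaque on the white stand. In the rack, white is in slot x=0 and blue in slot -72, so +72, +36 and -36 are empty. Next I'll fit both poses from corners seen in both views.

```bash
cat > h.py <<'E'
import numpy as np,cv2
from rig import ctrl
from scipy.optimize import least_squares
from scipy.spatial.transform import Rotation as R
C={n:ctrl.get_calibration(n) for n in("side","top")}
def proj(n,P):
    c=C[n];M=np.linalg.inv(np.array(c["cam_to_world"]));p=np.atleast_2d(P)@M[:3,:3].T+M[:3,3]
    return cv2.projectPoints((p*[1,-1,-1]).astype(float),np.zeros(3),np.zeros(3),np.array(c["K"],float),np.array(c["dist"],float))[0][:,0]
def fit(obs,lean,z,x0):
    # obs: (cam, local pt, pixel)
    f=lambda q:np.concatenate([(proj(n,(R.from_euler('z',q[2])*R.from_euler('y',lean)).apply(l)+[q[0],q[1],z])[0]-px) for n,l,px in obs])
    r=least_squares(f,x0,loss='soft_l1',x_scale=[100,100,.1]);return r.x,f(r.x).reshape(-1,2)
E
python3 - <<'E'
from h import *
a,b=100,97
ob=[("top",(a,b,57),(339,146.7)),("top",(a,-b,57),(405.5,146.2)),("side",(a,b,57),(288,176.1)),("side",(-a,b,57),(347.8,189.7)),
("side",(-a,b,0),(347.4,205.5)),("side",(a,b,0),(288.5,192.2)),("side",(-a,-b,57),(368.8,162.8)),("top",(-a,-b,57),(408.3,215.9)),("top",(-a,b,57),(339.7,216.2))]
for z in(0,):
  q,e=fit(ob,0,z,[480,-150,0]);print("rack",q.round(3),e.round(1).tolist())
h=6;ob=[("top",(-h,75,110),(213.4,171.4)),("top",(h,75,110),(213.4,168)),("top",(-h,-75,110),(267.6,166)),("top",(h,-75,110),(268.2,163)),
("side",(h,75,110),(239.2,221.5)),("side",(h,-75,110),(270,190.9)),("top",(h,-75,0),(269.8,153.6))]
q,e=fit(ob,np.deg2rad(-25),30,[480,180,0]);print("plaque",q.round(3),e.round(1).tolist())
ob=[("top",(50,75,8),(218,145)),("top",(50,-75,8),(267.8,140)),("top",(-60,75,0),(221.4,181)),("top",(-60,-75,0),(270.6,175.6))]
q,e=fit(ob,0,0,[480,180,0]);print("stand",q.round(3),e.round(1).tolist())
E
```

```text
rack [ 5.23350e+02 -1.84238e+02  2.50000e-02] [[-0.2, 0.9], [0.2, 0.5], [-0.8, 0.1], [-0.7, -0.1], [-0.7, 0.5], [-0.4, -0.3], [0.3, -0.7], [0.1, -0.2], [0.7, 0.8]]
plaque [5.94832e+02 1.89542e+02 9.30000e-02] [[0.1, 0.9], [-0.5, 0.1], [0.5, 1.5], [-0.5, 0.2], [-0.5, -2.2], [-2.0, -2.3], [0.2, -0.1]]
stand [5.96815e+02 1.94943e+02 1.06000e-01] [[-0.1, -0.3], [-0.2, -0.5], [-0.2, 0.2], [0.5, 0.6]]
```

```bash
cat >> h.py <<'E'
def delta(T,Rt):
    s=ctrl.read_state();r=(Rt*R.from_quat(s["orientation"]).inv()).as_rotvec()
    print("t",round(s["time_s"],2),"dpos mm",(np.array(T)-s["eef_pos"]).round(1),"rotvec",r.round(4),"F",np.round(s["wrist_force"],1),"gap",round(s["finger_gap"],3))
def tool(yaw,lean):
    P=(R.from_euler('z',yaw)*R.from_euler('y',-lean)).as_matrix()
    return P,R.from_matrix(np.c_[P[:,1],P[:,0],-P[:,2]])
E
python3 - <<'E'
from h import *
P,Rt=tool(0.1,0)
delta([505,187,225],Rt)
P,Rt=tool(0.1,np.deg2rad(25))
o=np.array([595,191,30.])
for l in(88,88+90): T=o+P@[0,0,l];print(T.round(1))
delta(o+P@[0,0,178],Rt)
# rack refine from top image
g=cv2.cvtColor(cv2.imread("pics/top0.png"),cv2.COLOR_BGR2GRAY).astype(float)
for c in(350,372,396):print(c,g[145:218,c].astype(int).tolist())
E
```

```text
t 0.1 dpos mm [331.3 787.    0. ] rotvec [-7.000e-04 -1.000e-03  1.389e+00] F [-0.  -0.5  0.2] gap 0.999
[558.  187.3 109.8]
[520.1 183.5 191.3]
t 0.1 dpos mm [346.5 783.4 -33.6] rotvec [-0.2656 -0.3929  1.3653] F [-0.  -0.5  0.2] gap 0.999
350 [144, 146, 152, 153, 154, 157, 157, 148, 116, 56, 40, 46, 46, 63, 112, 151, 155, 158, 159, 158, 132, 63, 46, 45, 47, 56, 110, 154, 158, 158, 159, 163, 176, 199, 215, 214, 180, 106, 99, 128, 157, 160, 161, 161, 160, 131, 58, 40, 47, 49, 60, 112, 155, 160, 160, 162, 162, 149, 121, 106, 105, 105, 89, 67, 123, 162, 163, 164, 164, 164, 139, 81, 91]
372 [136, 126, 147, 149, 151, 152, 155, 141, 81, 46, 38, 43, 48, 78, 124, 147, 152, 153, 154, 149, 120, 60, 42, 40, 44, 57, 110, 152, 153, 154, 156, 161, 188, 218, 221, 219, 182, 104, 124, 153, 154, 154, 156, 156, 149, 118, 59, 47, 45, 45, 58, 115, 153, 156, 156, 158, 160, 142, 116, 128, 130, 120, 91, 87, 129, 153, 156, 158, 157, 155, 123, 79, 98]
396 [142, 128, 141, 144, 146, 147, 147, 132, 63, 38, 33, 41, 46, 87, 142, 145, 146, 148, 148, 132, 83, 51, 41, 33, 45, 79, 124, 144, 146, 149, 151, 160, 189, 218, 220, 208, 161, 97, 111, 144, 147, 148, 149, 149, 129, 77, 44, 43, 43, 48, 83, 126, 145, 148, 150, 151, 152, 151, 143, 128, 125, 101, 59, 105, 144, 150, 149, 152, 151, 134, 96, 88, 123]
```

```bash
python3 -m crank '[.015,.0355,0,0,0,.065,.015,.0355,0,0,0,.065,.015,.0355,0,0,0,.065,.015,.0355,0,0,0,.065,.015,.0355,0,0,0,.065,.015,.0355,0,0,0,.065,.015,.0355,0,0,0,.065,.015,.0355,0,0,0,.065,.015,.0355,0,0,0,.065,.015,.0355,0,0,0,.065,.015,.0355,0,0,0,.065,.015,.0355,0,0,0,.065,.015,.0355,0,0,0,.065,.015,.0355,0,0,0,.065,.015,.0355,0,0,0,.065,.015,.0355,0,0,0,.065,.015,.0355,0,0,0,.065,.015,.0355,0,0,0,.065,.015,.0355,0,0,0,.065,.015,.0355,0,0,0,.065]' -1 20
python3 - <<'E'
from h import *
P,Rt=tool(0.1,np.deg2rad(25))
o=np.array([595,191,30.])
delta(o+P@[0,0,178],Rt)
g=cv2.cvtColor(cv2.imread("pics/top0.png"),cv2.COLOR_BGR2GRAY).astype(float)
E=[]
# approximate crossings for empty slots: edges local x
ob=[]
q0=np.array([523.35,-184.2,.025])
for lx in(80,64,44,28,-28,-44):
  for ly in range(-70,71,5):
    w=R.from_euler('z',q0[2]).apply([lx,ly,57])+[q0[0],q0[1],0]
    u,v=proj("top",w)[0];c=int(round(u));rows=np.arange(int(v)-4,int(v)+5)
    p=g[rows,c];s=np.where((p[:-1]-100)*(p[1:]-100)<0)[0]
    if len(s):
      r=min((rows[i]+(p[i]-100)/(p[i]-p[i+1]) for i in s),key=lambda r:abs(r-v));ob.append((lx,ly,c,r))
def f(q):
    out=[]
    for lx,ly,c,r in ob:
        w=R.from_euler('z',q[1]).apply([lx,ly,57])+[q[0],-184.2,0]
        w2=w+R.from_euler('z',q[1]).apply([0,1,0])
        (u,v),(u2,v2)=proj("top",np.array([w,w2]));out.append(v+(v2-v)/(u2-u)*(c-u)-r)
    return np.array(out)
r=least_squares(f,[523,.025],loss='soft_l1',x_scale=[10,.01]);e=f(r.x)
print(r.x,len(ob),{lx:round(np.mean([a for a,b in zip(e,ob) if b[0]==lx]),2) for lx in(80,64,44,28,-28,-44)})
E
```

```text
t 0.1 dpos mm [346.5 783.4 -33.6] rotvec [-0.2656 -0.3929  1.3653] F [-0.  -0.5  0.2] gap 0.999
[5.26501027e+02 2.17470448e-02] 173 {80: np.float64(0.14), 64: np.float64(-0.05), 44: np.float64(0.01), 28: np.float64(-0.09), -28: np.float64(0.02), -44: np.float64(-0.03)}invalid input: not JSON, or not a number
```

```bash
python3 -m crank '[0.015,0.0355,0,0,0,0.065,0.015,0.0355,0,0,0,0.065,0.015,0.0355,0,0,0,0.065,0.015,0.0355,0,0,0,0.065,0.015,0.0355,0,0,0,0.065,0.015,0.0355,0,0,0,0.065,0.015,0.0355,0,0,0,0.065,0.015,0.0355,0,0,0,0.065,0.015,0.0355,0,0,0,0.065,0.015,0.0355,0,0,0,0.065,0.015,0.0355,0,0,0,0.065,0.015,0.0355,0,0,0,0.065,0.015,0.0355,0,0,0,0.065,0.015,0.0355,0,0,0,0.065,0.015,0.0355,0,0,0,0.065,0.015,0.0355,0,0,0,0.065,0.015,0.0355,0,0,0,0.065,0.015,0.0355,0,0,0,0.065,0.015,0.0355,0,0,0,0.065,0.015,0.0355,0,0,0,0.065]' -1 20
python3 - <<'E'
from h import *
P,Rt=tool(0.1,np.deg2rad(25))
o=np.array([595,191,30.])
delta(o+P@[0,0,178],Rt)
E
```

```text
time_s: 1.77
eef_pos: [473.9, 111.7, 225.4]
orientation: [0.702, 0.712, -0.0, -0.0]
wrist_force: [2.1, -0.8, 0.1]
finger_gap: 0.997
finger_force: 0.0
t 1.77 dpos mm [ 46.2  71.8 -34.1] rotvec [ 0.0251 -0.4359  0.084 ] F [ 2.1 -0.8  0.1] gap 0.997
```

```bash
python3 -m crank '[0.01,0.014,-0.004,0.005,-0.087,0.017,0.009,0.014,-0.007,0.005,-0.087,0.017,0.009,0.014,-0.007,0.005,-0.087,0.017,0.009,0.014,-0.008,0.005,-0.087,0.017,0.009,0.014,-0.008,0.005,-0.087,0.017,0,0,0,0,0,0,0,0,0,0,0,0]'
python3 - <<'E'
from h import *
P,Rt=tool(0.1,np.deg2rad(25))
o=np.array([595,191,30.])
delta(o+P@[0,0,178],Rt);delta(o+P@[0,0,88],Rt)
cv2.imwrite("pics/side1.png",cv2.resize(ctrl.camera("side")[60:280,130:450],(800,550)))
E
```

```text
time_s: 2.35
eef_pos: [518.2, 179.6, 190.6]
orientation: [0.656, 0.724, 0.159, 0.144]
wrist_force: [-0.4, 0.1, 0.7]
finger_gap: 1.0
finger_force: 0.0
t 2.35 dpos mm [1.9 3.9 0.7] rotvec [ 0.0006 -0.0049  0.0007] F [-0.4  0.1  0.7] gap 1.0
t 2.35 dpos mm [ 39.8   7.7 -80.8] rotvec [ 0.0006 -0.0049  0.0007] F [-0.4  0.1  0.7] gap 1.0
```

View pics/side1.png

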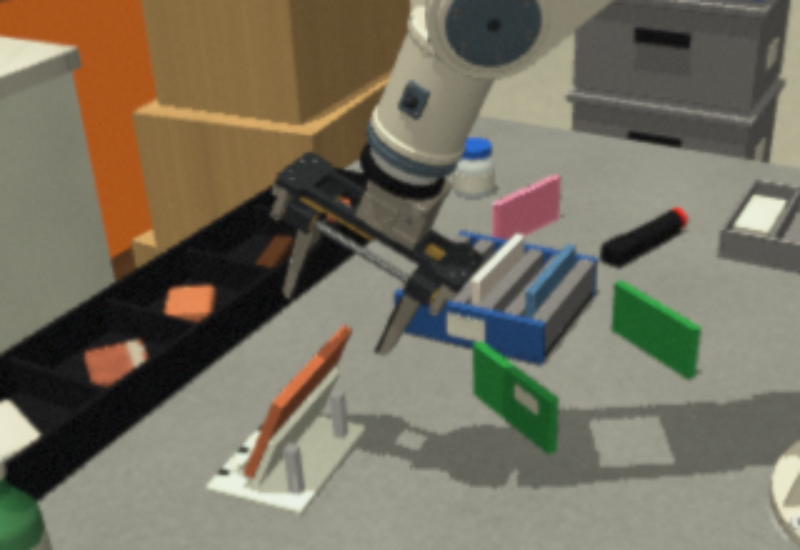

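The open gripper straddles the plaque's plane: fingertips at (290,295) and (382,352), with the plaque's upper edge at about (340,335) below and between them. Advancing along the plaque.

```bash
python3 -m crank '[0.01,0.002,-0.02,0,-0.005,0,0.01,0.002,-0.02,0,0,0,0.01,0.002,-0.02,0,0,0,0.01,0.002,-0.021,0,0,0,0,0,0,0,0,0,0,0,0,0,0,0]'
python3 - <<'E'
from h import *
P,Rt=tool(0.1,np.deg2rad(25))
o=np.array([595,191,30.])
delta(o+P@[0,0,88],Rt)
cv2.imwrite("pics/side2.png",np.hstack([cv2.resize(ctrl.camera("side")[150:270,190:310],(400,400)),cv2.resize(ctrl.camera("top")[120:200,200:280],(400,400))]))
E
```

```text
time_s: 2.9
eef_pos: [560.2, 186.5, 110.2]
orientation: [0.656, 0.722, 0.161, 0.146]
wrist_force: [-0.2, 0.6, 0.3]
finger_gap: 1.0
finger_force: 0.0
t 2.9 dpos mm [-2.2  0.8 -0.5] rotvec [0.0003 0.0016 0.0043] F [-0.2  0.6  0.3] gap 1.0
```

View pics/side2.png

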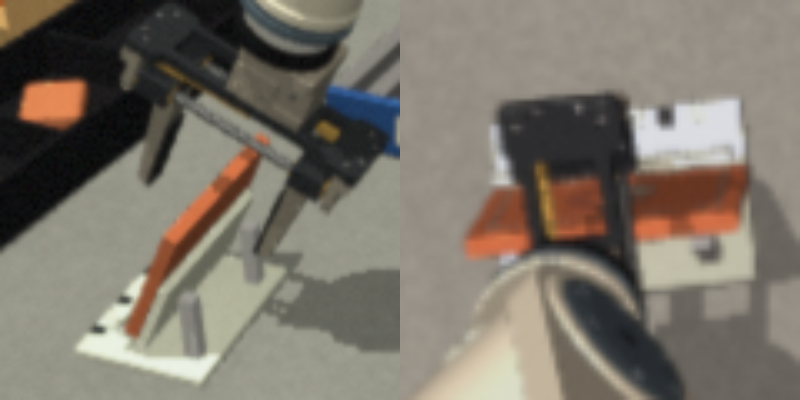

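The fingers are on both sides of the plaque's upper part and roughly central along it. The back finger at (275,225) is clear of the rest. Closing.

```bash
python3 -m crank '[0,0,0,0,0,0,0,0,0,0,0,0,0,0,0,0,0,0,0,0,0,0,0,0,0,0,0,0,0,0,0,0,0,0,0,0,0,0,0,0,0,0,0,0,0,0,0,0]' 1 25; python3 -m crank '[0,0,0,0,0,0,0,0,0,0,0,0,0,0,0,0,0,0,0,0,0,0,0,0]' 1 35
```

```text
time_s: 3.67
eef_pos: [559.7, 187.7, 110.6]
orientation: [0.656, 0.723, 0.162, 0.146]
wrist_force: [-0.5, 0.2, 0.9]
finger_gap: 0.445
finger_force: 0.0
time_s: 4.0
eef_pos: [559.8, 187.6, 110.5]
orientation: [0.656, 0.723, 0.162, 0.146]
wrist_force: [-2.6, -0.5, -1.5]
finger_gap: 0.153
finger_force: 1.1
```

```bash
python3 -m crank '[0,0,0,0,0,0,0,0,0,0,0,0,0,0,0,0,0,0,0,0,0,0,0,0]'
```

```text
time_s: 4.33
eef_pos: [559.6, 187.6, 110.4]
orientation: [0.656, 0.723, 0.162, 0.146]
wrist_force: [-0.9, -0.4, 0.1]
finger_gap: 0.128
finger_force: 35.0
```

```bash
python3 -m crank '[-0.002,0,0.0045,0,0,0,-0.004,0,0.009,0,0,0,-0.008,-0.001,0.018,0,0,0,-0.008,-0.001,0.018,0,0,0,-0.008,-0.001,0.018,0,0,0,-0.008,-0.001,0.018,0,0,0,-0.004,0,0.02,0,0,0,0,0,0.02,0,0,0,0,0,0.02,0,0,0,0,0,0,0,0,0,0,0,0,0,0,0]'
python3 - <<'E'
from h import *
rk=lambda lx:np.array([526.5,-184.2,0])+R.from_euler('z',.0217).apply([lx,0,0])
P,Rt=tool(0.0217,0)
for lx in(72,36,-36):print(lx,rk(lx).round(1))
delta(rk(36)+[0,0,250],Rt)
E
```

```text
time_s: 5.25
eef_pos: [517.6, 183.8, 257.0]
orientation: [0.656, 0.723, 0.163, 0.147]
wrist_force: [-0.1, -0.4, -5.3]
finger_gap: 0.13
finger_force: 35.0
72 [ 598.5 -182.6    0. ]
36 [ 562.5 -183.4    0. ]
-36 [ 490.5 -185.     0. ]
t 5.25 dpos mm [  44.9 -367.2   -7. ] rotvec [-0.0282  0.4414 -0.0743] F [-0.1 -0.4 -5.3] gap 0.13
```

```bash
python3 -m crank '[0.0037,-0.0306,0,-0.0024,0.0368,-0.0062,0.0037,-0.0306,0,-0.0024,0.0368,-0.0062,0.0037,-0.0306,0,-0.0024,0.0368,-0.0062,0.0037,-0.0306,0,-0.0024,0.0368,-0.0062,0.0037,-0.0306,0,-0.0024,0.0368,-0.0062,0.0037,-0.0306,0,-0.0024,0.0368,-0.0062,0.0037,-0.0306,0,-0.0024,0.0368,-0.0062,0.0037,-0.0306,0,-0.0024,0.0368,-0.0062,0.0037,-0.0306,0,-0.0024,0.0368,-0.0062,0.0037,-0.0306,0,-0.0024,0.0368,-0.0062,0.0037,-0.0306,0,-0.0024,0.0368,-0.0062,0.0037,-0.0306,0,-0.0024,0.0368,-0.0062,0,0,0,0,0,0,0,0,0,0,0,0,0,0,0,0,0,0,0,0,0,0,0,0]'
python3 - <<'E'
from h import *
P,Rt=tool(0.0217,0)
delta([562.5,-183.4,165],Rt)
E
```

```text
time_s: 6.58
eef_pos: [561.4, -182.4, 255.0]
orientation: [0.699, 0.715, -0.001, -0.001]
wrist_force: [0.9, -0.5, -3.9]
finger_gap: 0.127
finger_force: 35.0
t 6.58 dpos mm [  1.1  -1.  -90. ] rotvec [ 0.0006 -0.0033 -0.001 ] F [ 0.9 -0.5 -3.9] gap 0.127
```

```bash
python3 -m crank '[0.001,-0.001,-0.02,0,-0.003,0,0,0,-0.03,0,0,0,0,0,-0.03,0,0,0,0,0,-0.01,0,0,0,0,0,0,0,0,0,0,0,0,0,0,0,0,0,0,0,0,0]'
python3 - <<'E'
from h import *
P,Rt=tool(0.0217,0)
delta([562.5,-183.4,165],Rt)
s=ctrl.camera("side");t=ctrl.camera("top");cv2.imwrite("pics/s3.png",s);cv2.imwrite("pics/t3.png",t)
cv2.imwrite("pics/v3.png",np.hstack([cv2.resize(s[125:215,280:380],(440,400),interpolation=2),cv2.resize(t[135:225,330:411],(360,400),interpolation=2)]))
s=ctrl.read_state();Rm=R.from_quat(s["orientation"]).as_matrix();P=np.c_[Rm[:,1],Rm[:,0],-Rm[:,2]]
o=np.array(s["eef_pos"])-P@[0,0,88]
for l in[(-6,75,0),(6,75,0),(-6,75,110),(6,75,110),(-6,-75,110)]:print(l,proj("side",o+P@l)[0].round(1))
E
```

```text
time_s: 7.17
eef_pos: [564.4, -184.5, 167.9]
orientation: [0.699, 0.715, 0.0, 0.002]
wrist_force: [0.9, 0.5, -4.5]
finger_gap: 0.13
finger_force: 35.0
t 7.17 dpos mm [-1.9  1.1 -2.9] rotvec [ 0.0023  0.0037 -0.001 ] F [ 0.9  0.5 -4.5] gap 0.13
(-6, 75, 0) [309.1 170.4]
(6, 75, 0) [305.6 169.6]
(-6, 75, 110) [308.3 137.3]
(6, 75, 110) [304.7 136.7]
(-6, -75, 110) [329.2 119.9]
```

View pics/v3.png

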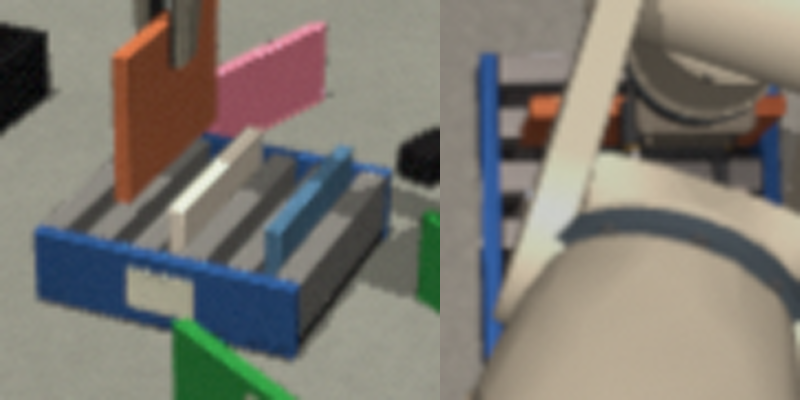

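The plaque hangs upright above slot +36. Its near lower corner is at about (307.7,169.6), against (307.4,170) predicted. I'll check its position along y using its ends in the top view.

Run:
```python
from h import *
s=ctrl.read_state();Rm=R.from_quat(s["orientation"]).as_matrix();P=np.c_[Rm[:,1],Rm[:,0],-Rm[:,2]]
o=np.array(s["eef_pos"])-P@[0,0,88]
t=cv2.imread("pics/t3.png").astype(float);d=t[:,:,2]-t[:,:,0]
for y in(75,-75):
  p=proj("top",o+P@[-6,y,110])[0];q=proj("top",o+P@[6,y,110])[0];r=int(round((p[1]+q[1])/2));c=int(p[0])
  print(y,p.round(1),q.round(1),r,c-8,d[r,c-8:c+9].astype(int).tolist())
# rack ends in side/top rows
P,Rt=tool(0.0217,0);delta([562.5,-183.4,165],Rt)
```

```text
75 [350.5 161.5] [350.4 157. ] 159 342 [-75, -18, 8, 11, 10, 10, 11, 26, 89, 125, 130, 129, 129, 121, 83, 31, 33]
-75 [407.9 160.8] [407.8 156.3] 159 399 [22, 38, 81, 98, 98, 98, 97, 95, 70, 25, 16, 15, 14, 17, 17, 18, 17]
t 7.27 dpos mm [-1.9  1.4 -3. ] rotvec [ 0.0025  0.0041 -0.0006] F [-0.3 -0.4 -5.1] gap 0.13
```

Run:
```python
from h import *
s=ctrl.read_state();print(np.round(s["eef_pos"],1))
t=cv2.imread("pics/t3.png").astype(float);d=t[:,:,2]-t[:,:,0]
for c in(352,354,356,404,406):print(c,150,d[150:172,c].astype(int).tolist())
P,_=tool(.0217,0)
o=np.array(s["eef_pos"])-[0,0,88]
for y in(75,65,60,-65,-75): print(y,[proj("top",o+P@[x,y,z])[0].round(1).tolist() for x,z in((-6,110),(6,110),(-6,0))])
im=cv2.imread("pics/s3.png").astype(float);d=im[:,:,2]-im[:,:,0]
for r in(145,155,163):print(r,300,d[r,300:318].astype(int).tolist(), im[r,300:318,2].astype(int).tolist())
for z in(0,110):print([proj("side",o+P@[x,75,z])[0].round(1).tolist() for x in(-6,6)])
```

```text
[ 564.4 -184.8  168. ]
352 150 [15, 15, 14, 10, 5, 15, 61, 110, 128, 130, 118, 86, 56, 51, 51, 53, 48, 36, 14, 6, 8, 13]
354 150 [15, 16, 13, 11, 4, 14, 61, 109, 128, 129, 115, 83, 50, 39, 33, 33, 27, 24, 24, 23, 25, 27]
356 150 [15, 16, 14, 10, 5, 15, 56, 89, 93, 83, 59, 34, 27, 27, 30, 34, 35, 35, 34, 33, 31, 28]
404 150 [24, 22, 19, 6, -28, -43, 16, 86, 97, 98, 93, 55, 34, -5, -51, -66, -68, -68, -69, -69, -69, -68]
406 150 [26, 23, 21, 17, 6, 5, 45, 88, 95, 95, 84, 33, 10, -2, -10, -13, -14, -16, -18, -19, -20, -25]
75 [[350.6, 161.5], [350.4, 156.9], [348.0, 168.4]]
65 [[354.4, 161.4], [354.3, 156.9], [351.5, 168.4]]
60 [[356.3, 161.4], [356.2, 156.9], [353.3, 168.3]]
-65 [[404.1, 160.8], [404.0, 156.3], [397.4, 167.8]]
-75 [[407.9, 160.8], [407.8, 156.3], [400.9, 167.7]]
145 300 [15, 14, 14, 13, 17, 34, 83, 92, 90, 71, 68, 68, 70, 69, 67, 69, 68, 68] [150, 152, 151, 152, 151, 138, 138, 139, 132, 104, 100, 102, 104, 103, 105, 102, 105, 105]
155 300 [12, 13, 13, 13, 14, 25, 83, 97, 92, 77, 71, 68, 70, 71, 72, 71, 72, 70] [148, 147, 148, 149, 152, 153, 148, 144, 138, 117, 107, 106, 104, 106, 103, 106, 106, 105]
163 300 [13, 13, 13, 11, 12, 21, 82, 94, 93, 81, 71, 71, 70, 70, 71, 67, 49, 27] [150, 146, 140, 140, 142, 140, 144, 144, 139, 126, 111, 107, 106, 105, 106, 103, 102, 99]
[[309.2, 170.4], [305.7, 169.6]]
[[308.3, 137.3], [304.7, 136.6]]
```

```bash
python3 -m crank '[-0.002,0,-0.004,0.002,0.004,0,0,0,-0.005,0,0,0,0,0,-0.005,0,0,0,0,0,-0.004,0,0,0,0,0,0,0,0,0]'; python3 -m crank '[0,0,-0.003,0,0,0,0,0,-0.003,0,0,0,0,0,-0.003,0,0,0,0,0,0,0,0,0]'
python3 - <<'E'
from h import *
P,Rt=tool(0.0217,0)
delta([562.5,-184.9,120],Rt)
E
```

```text
time_s: 7.68
eef_pos: [560.5, -184.4, 146.8]
orientation: [0.699, 0.715, -0.001, -0.002]
wrist_force: [-0.4, 0.3, -3.2]
finger_gap: 0.127
finger_force: 35.0
time_s: 8.02
eef_pos: [560.8, -184.5, 138.4]
orientation: [0.699, 0.715, -0.001, -0.002]
wrist_force: [0.3, 0.6, -5.6]
finger_gap: 0.128
finger_force: 35.0
t 8.02 dpos mm [  1.7  -0.4 -18.4] rotvec [-0.0008 -0.0038 -0.0004] F [ 0.3  0.6 -5.6] gap 0.128
```

```bash
python3 -m crank '[0.001,0,-0.003,0,-0.003,0,0,0,-0.003,0,0,0,0,0,-0.003,0,0,0,0,0,0,0,0,0]'; python3 -m crank '[0,0,-0.003,0,0,0,0,0,-0.002,0,0,0,0,0,-0.002,0,0,0,0,0,0,0,0,0]'
```

```text
time_s: 8.35
eef_pos: [561.8, -184.4, 129.4]
orientation: [0.699, 0.715, 0.0, -0.001]
wrist_force: [0.5, -0.6, -4.5]
finger_gap: 0.125
finger_force: 35.0
time_s: 8.68
eef_pos: [561.9, -184.4, 122.6]
orientation: [0.699, 0.715, 0.0, -0.0]
wrist_force: [0.7, -0.0, -4.7]
finger_gap: 0.123
finger_force: 35.0
```

Edge at about 34 and no side force, so it's in the slot. I'll feel for the strip in 2 mm steps.

```bash
for i in 1 2; do python3 -m crank '[0,0,-0.002,0,0,0,0,0,0,0,0,0]' | sed -n '2p;4p'; done;  python3 -m crank '[0,0,-0.002,0,0,0,0,0,0,0,0,0]'| sed -n '2p;4p'
```

```text
eef_pos: [562.1, -184.5, 120.8]
wrist_force: [0.9, 0.5, -4.5]
eef_pos: [562.1, -184.5, 118.8]
wrist_force: [0.2, 0.1, -4.9]
eef_pos: [562.0, -184.5, 116.8]
wrist_force: [-0.5, 1.0, -4.5]
```

```bash
python3 -m crank '[0,0,-0.002,0,0,0,0,0,-0.001,0,0,0,0,0,0,0,0,0]'| sed -n '2p;4p'
```

```text
eef_pos: [562.0, -184.5, 113.8]
wrist_force: [0.2, 0.4, -3.8]
```

```bash
python3 -m crank '[0,0,-0.002,0,0,0,0,0,-0.001,0,0,0,0,0,0,0,0,0]'| sed -n '2p;4p'
```

```text
eef_pos: [562.0, -184.5, 110.8]
wrist_force: [-0.1, -0.1, -4.2]
```

The edge is now about 9 mm below strip level with no contact, so +36 looks like the clear slot. Lowering on to the floor.

```bash
python3 -m crank '[0,0,-0.002,0,0,0,0,0,-0.002,0,0,0,0,0,-0.001,0,0,0,0,0,0,0,0,0]'| sed -n '2p;4p'
```

```text
eef_pos: [562.0, -184.5, 105.8]
wrist_force: [0.5, -0.3, -4.3]
```

```bash
python3 -m crank '[0,0,-0.002,0,0,0,0,0,-0.001,0,0,0,0,0,0,0,0,0]'| sed -n '2p;4p'
```

```text
eef_pos: [562.1, -184.5, 102.8]
wrist_force: [0.0, 0.2, -4.0]
```

```bash
python3 -m crank '[0,0,-0.001,0,0,0,0,0,0,0,0,0]'| sed -n '2p;4p'
```

```text
eef_pos: [562.1, -184.5, 101.9]
wrist_force: [-0.4, 0.2, -4.1]
```

```bash
python3 -m crank '[0,0,-0.001,0,0,0,0,0,0,0,0,0]'| sed -n '2p;4p'
```

```text
eef_pos: [562.4, -184.6, 101.2]
wrist_force: [-0.5, -0.1, -3.5]
```

```bash
python3 -m crank '[0,0,-0.001,0,0,0,0,0,0,0,0,0]'| sed -n '2p;4p'
```

```text
eef_pos: [562.6, -184.3, 100.9]
wrist_force: [-2.0, 2.2, 4.9]
```

```bash
python3 -m crank '[0,0,-0.001,0,0,0,0,0,0,0,0,0]'| sed -n '2p;4p'
```

```text
eef_pos: [562.7, -184.0, 100.6]
wrist_force: [-3.0, 6.3, 10.7]
```

Firm contact at TCP z 100.8 puts the edge at about 12.5, which is the floor. Easing off and releasing part-way.

```bash
python3 -m crank '[0,0,0.001,0,0,0,0,0,0,0,0,0]'| sed -n '2p;4p'; python3 -m crank '[0,0,0,0,0,0,0,0,0,0,0,0,0,0,0,0,0,0,0,0,0,0,0,0,0,0,0,0,0,0,0,0,0,0,0,0]' 0.4
python3 - <<'E'
from h import *
s=ctrl.camera("side");cv2.imwrite("pics/v4.png",cv2.resize(s[115:215,270:390],(720,600),interpolation=2))
E
```

```text
eef_pos: [562.5, -184.4, 100.6]
wrist_force: [-0.3, 3.3, 4.2]
time_s: 11.6
eef_pos: [562.2, -184.6, 100.0]
orientation: [0.699, 0.715, 0.0, -0.0]
wrist_force: [0.2, -0.4, 0.6]
finger_gap: 0.305
finger_force: 0.0
```

View pics/v4.png

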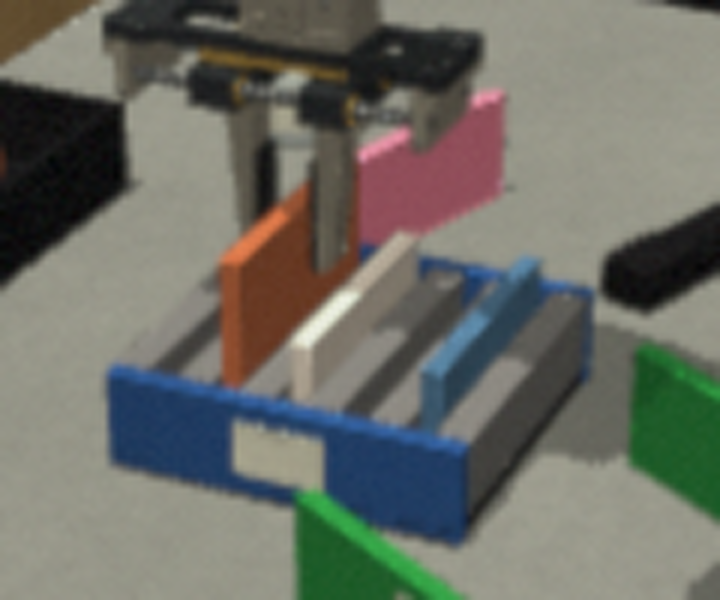

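The plaque stands deep in slot +36 with its near edge at about (232,255–380). The fingers are open on both sides and both tiles are undisturbed. Withdrawing straight up.

```bash
python3 -m crank '[0,0,0.005,0,0,0,0,0,0.01,0,0,0,0,0,0.02,0,0,0,0,0,0.03,0,0,0,0,0,0.04,0,0,0,0,0,0.04,0,0,0,0,0,0.04,0,0,0,0,0,0,0,0,0,0,0,0,0,0,0]'
python3 - <<'E'
from h import *
s=ctrl.camera("side");cv2.imwrite("pics/v5.png",cv2.resize(s[115:215,270:390],(720,600),interpolation=2))
P,_=tool(.0217,0);o=np.array([562.2,-183.4,12])
for l in[(-6,75,110),(6,75,110),(-6,-75,110)]:
  p=proj("side",o+P@l)[0];print(l,((p-[270,115])*6+3).round(0))
E
```

```text
time_s: 12.4
eef_pos: [563.6, -185.0, 288.8]
orientation: [0.699, 0.715, 0.002, 0.003]
wrist_force: [0.1, -0.4, -0.1]
finger_gap: 0.296
finger_force: 0.0
(-6, 75, 110) [239. 263.]
(6, 75, 110) [217. 259.]
(-6, -75, 110) [361. 151.]
```

View pics/v5.png

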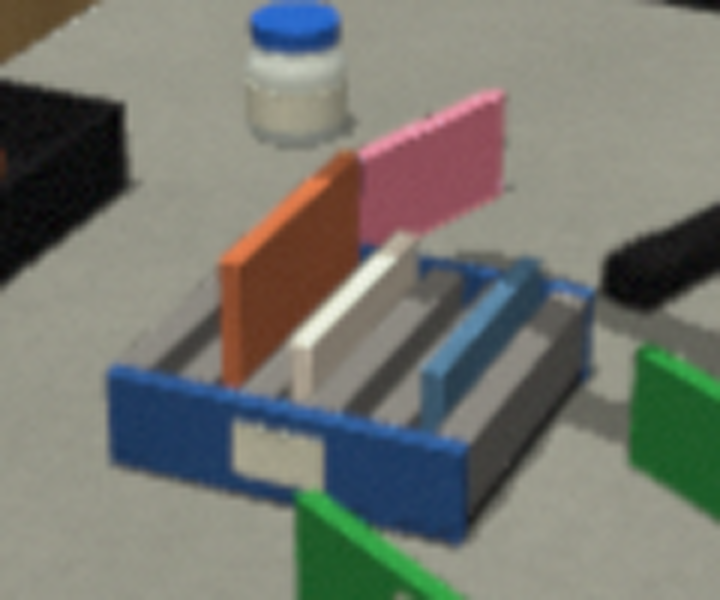

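The plaque's upper corners are at about (222–241,262) and (360,152). That matches the predicted pose with its edge on the floor at z=12. It stands upright, the tiles are in place and the gripper is clear, so I'm handing in.

```bash
python3 -c "
from rig import ctrl
print(ctrl.close_job())"
```

```text
the job is handed in; nothing more can be done
None
```

The plaque is standing upright on the floor of the clear slot (+36) and released, the filed tiles look undisturbed, I never went near the microscope or box, and the job is handed in at about 12.5 s; no verdict was returned.

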